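# Close a photomask box: mask home, lid latched

## Task

The photomask has slid forward in its open box. Push it gently back until it sits flush against both rear rests, then swing the lid shut and press until its latch tabs click behind the front rim. Do not force the glass, knock the monitor or disturb the other things on the bench.

Things in the scene. Friction and masses are not known exactly. Their poses are not given: they have to be found in the camera images.
- box: Black photomask tray fixed to the bench. x points level from front rim to hinge, y along the hinge, z up; origin on the bench. Outer faces x = -79 and +77, y = +/-70.5 mm; walls 4 mm thick, 18 mm high; floor 3 mm. Inside the front rim, either side of the notch, a round bead (x = -74, z = 15.5, radius 2.5 mm) is what the lid's tabs catch under.
- box_notch (a point): Middle of the thumb notch in the front rim (box frame x = -79, y = 0, z = 6 mm). The notch is 64 mm wide and open down to the 3 mm floor; through it a fingertip can push the mask's front edge towards the box's +x.
- box_rest (a point): Midway between the faces of the two white rear rests (box frame x = +70, y = 0, z = 8 mm; rests at y = +/-45, up to z = 13). With the mask home its rear edge touches both, and its centre is at box x = +6.5 mm. They are rigid.
- mask: Loose square photomask, glass with brown chrome, 127 x 127 x 4.6 mm, about 165 g, flat on rails in the tray, underside 6 mm above the bench. Origin: centre of its underside; x nearly along the box's x. Starts 13 to 16 mm forward of home (box -x), slightly skewed and off centre; there the lid's tabs would land on the glass. Slides with about 1 N.
- lid (a joint): Lid angle, rad: 0 shut (a hard stop), 1.75 to 2.0 at the start (open, leaning back past upright). The hinge is stiff: the lid stays where it is left and takes about 1 N at the tongue to move. The pale grey lid is a shallow cover 156 x 141 x 20 mm.
- box_hinge (a point): Middle of the lid's hinge axis, which runs along the box's y: box frame x = +77, y = 0, z = 18 mm.
- lid_tongue (a point): Centre of the lid's blue thumb tongue: 44 mm wide along box y, 5 mm thick, 22 mm out from the lid's front edge. Shut: box frame x = -90, z = 35.5 mm (167 ahead of and 17.5 above the hinge axis); turns about the hinge with the lid, up and over towards box +x. Gripped across its width it pivots between the pads.
- tabs (a joint): Deflection of the two orange sprung latch tabs under the lid's front edge, rad: 0 at rest, about 0.12 while riding over the beads, back near 0 once behind the rim. They meet the beads at a lid angle of about 0.07 and from there push the lid up again; pressing them past takes about 10 N at the tongue, dropping away below 0.03 as they snap in.
- monitor: Fixed black monitor behind the box, facing it. Origin on the bench under the stand; x away from the box. Screen front x = -65 mm, panel 35 mm thick, 460 wide, from 290 to 580 mm high: it overhangs the open lid, so a hand pointing straight down cannot reach the tongue; come in below it, tilted, from the box's front. Foot 12 mm high.
- wafer_case: Loose white round wafer case, 116 mm across, 16 mm high, beside the box. Origin under its centre.
- tweezers: Loose steel tweezers, 130 mm long, 6 mm high, in front of the box. Origin under the middle, x along them.
- dish: Loose glass dish with cover, 94 mm across, 19 mm high, beside the box. Origin under its centre.
- spare_box: Loose shut photomask box, 156 x 141 x 38 mm, with blue tongue; not to be touched. Origin under its centre.
- bottle: Loose amber bottle, 64 mm across, 150 mm high. Origin under its centre.
- beaker: Loose glass beaker, 70 mm across, 90 mm high. Origin under its centre.
- cassette: Loose white wafer cassette with wafers, 110 x 120 x 90 mm. Origin under its centre.
There are look-alikes about, which are no part of the job. There is more than one size of the mask; the one meant has the size given above.

How it is judged:
On the way, in this order (a step that is already met when the one before it is completed fails the run):
1. with the lid still open, the mask is pushed back flush against both rear rests (within 2 mm, square within 0.02 rad) (x of mask in the frame of box above 0.0045 m and angle between the x axis of mask and the x axis of box, either way round below 0.02 rad and value of joint lid above 0.4 rad), for 0.2 s.
2. the lid is shut and its tabs have sprung back behind the front rim (value of joint lid below 0.03 rad and value of joint tabs below 0.06 rad), for 0.2 s.
At the end, for the whole second after the job is handed in: The mask lies at rest, flat on its rails, within 2 mm of both rear rests and square to them within 0.02 rad; the lid is shut (lid below 0.03 rad) with its tabs sprung back (tabs below 0.06 rad) behind the front rim (all of step 2 and x of mask in the frame of box above 0.0045 m and angle between the x axis of mask and the x axis of box, either way round below 0.02 rad and linear speed of mask below 0.02 m/s and z of mask in the frame of box below 0.009 m); the robot touches nothing.
It fails at once if the glass is pushed by the fingers with more than 25 N, or jammed in the box (by lid or rests) with more than 30 N (contact force between the fingers and mask above 25 N or contact force between mask and box above 30 N).
It fails at once if the monitor is knocked (more than 8 N) (contact force between any of the arm, the fingers and monitor above 8 N).
It fails at once if another thing on the bench is shifted by more than 30 mm or the bottle or beaker is tipped (distance of any of wafer_case, tweezers, dish, spare_box, bottle, beaker, cassette from where it was at the start of the episode above 0.03 m or angle between any of bottle, beaker's own z axis and vertical above 0.4 rad).
It also fails if it takes over 64 s, if anything falls off the work surface, if the arm or the gripper's body presses on something with over 40 N, if the wrist force passes 120 N, or if a joint passes its speed limit or range.

## Robot

A 6-joint arm with a two-finger parallel gripper is mounted at the origin on the work surface. World frame = base frame: x ahead of the robot, y to its left, z up, the work surface at z = 0. Lengths are in m, angles in rad, forces in N, time in s.
With the tool pointing down it reaches from about 0.25 to 0.775 m from the base axis. Payload 4 kg.
Tool frame: the origin (TCP) lies at the very end of the fingers, on their centre line; the grasp point (between the pads) lies 19 mm behind it; z points along the fingers, y is the line along which they close (so a half turn about z gives the same grasp; the last joint's range is limited). The gripper opens to 94 mm and grips with 3 to 60 N. Pads are 16 mm wide; open, the fingers measure 119 mm over their backs; the gripper's body (75 mm by 177 mm) begins 78 mm behind the grasp point.
Start: joints at [1.245, 0.087, 1.371, -0, 1.684, -0.103], TCP at [0.122, 0.536, 0.206] pointing down, gripper open.
Joint ranges: [-3.1, 3.1], [-0.76, 2.03], [0.27, 2.55], [-1.08, 4.22], [0.17, 2.65], [-2.57, 2.57]. Speed limits (rad/s): [2.79, 2.79, 3.14, 3.14, 3.14, 3.14].

## Interface

Orientations are given as [roll, pitch, yaw] about the fixed x, y, z axes, in that order (R = Rz(yaw) Ry(pitch) Rx(roll)).
In Python, from bench import robot, vision gives the robot as it stands.
- The arm moves only by the shell command python3 -m crank 'ROWS'. ROWS is JSON, a list of rows, each a list of 3 entries, a list of its own where there are three numbers: the closure, from 0 (fully open) to 1 (shut), then the shift along the tool's x, y, z in m, then the turn, a rotation vector about the tool's x, y, z in degrees. A call has 1 to 8 rows; each row shifts and turns the commanded pose from where the row before left it, along the tool's axes as they then stand; what a row does not reach is not made up. A row lasts 1/10 s, in which the tool goes at most 50 mm and 8.59 degrees, less where a joint would pass 70% of its speed; a pose out of reach is approached as far as the arm can. A call with a gripper value outside its range is refused whole. The fingers move at their own pace and stop on an object; the grip force is fixed at half the most. Time passes only in rows, so rows that do not move let the fingers close. It gives the time, the measured TCP pose, the force, the opening and the grip force at its end, in the units of the state.
- robot.get_obs(): the state, without advancing time (a new reading comes with each control period).
- vision.snapshot(name): name is "side" or "top"; returns a dict with "color" (420x560x3 uint8, red, green, blue), "z_map" (420x560 float32, m along the optical axis (not along the pixel's ray), 0 where there is no reading), "fx", "fy", "cx", "cy" (pixels), "dist" ([k1, k2, p1, p2, k3] as OpenCV has them; the pictures are not rectified), "R" (3x3) and "t" (3): a world point X has camera coordinates R X + t. Camera axes: x right, y down, z forward; pixel columns grow to the right and rows downward; lengths in m; the calibration is good to about 2 mm. A picture is of the moment at which its call begins.
- robot.close_job(): hands the job in; it is judged then, once.
The state is a dict: "time": time; "joint_positions": joint angles; "qvel": joint speeds; "joint_torque": joint torques, N m; "tool_pos": TCP position; "ee_rot": TCP orientation; "wrist_force": force on the tool from outside, world axes, zero at the start; "wrist_torque": the same for the moment, N m; "width": finger opening in m; "finger_force": force on a finger pad.
Only numpy, scipy, OpenCV 4.12 (cv2) and the standard library are available. Lean on these libraries where they do the work, as an engineer would, in place of code of your own. Each camera call takes 0.05 s, during which the arm holds its last target. There are 200 camera calls.

## Working session

There is one attempt and no reset: what is moved stays moved. The work goes in short steps, Python scripts to look and compute and a shell command to move; the robot and the scene stay as the last step left them, time stands still between calls to the robot, and variables do not carry over. Pictures are saved under pics/ and viewed, at most 10 in all, crops included, and the job is handed in when it is done.

```bash
mkdir -p pics; ls; python3 - <<'E'
from bench import robot, vision
import cv2, numpy as np
for n in("top","side"):
    s=vision.snapshot(n); cv2.imwrite(f"pics/{n}0.png",s["color"][:,:,::-1]); np.savez(f"{n}0.npz",**s)
    print(n,s["fx"],s["cx"],s["cy"],s["dist"],np.round(s["R"],3).tolist(),s["t"])
print(robot.get_obs())
E
```

```text
pics
top 401.04757554785954 281.838513975428 208.83703609274997 [-0.00574052  0.          0.          0.          0.        ] [[-0.018, -1.0, 0.009], [-0.997, 0.017, -0.075], [0.074, -0.01, -0.997]] [0.08172793 0.52448839 1.04561218]
side 382.4479306801423 274.1725153131019 209.97306530185998 [-0.10581901  0.          0.          0.          0.        ] [[-0.924, -0.382, 0.019], [-0.274, 0.627, -0.729], [0.266, -0.679, -0.684]] [0.51013442 0.13710527 0.91964009]
{'time': 0.1, 'joint_positions': array([ 1.24487627e+00,  8.78653969e-02,  1.37210093e+00, -8.47686039e-06,
        1.68358020e+00, -1.03070997e-01]), 'qvel': array([-0.00164409, -0.00128248, -0.00167676,  0.00188734, -0.00107232,
       -0.00045166]), 'joint_torque': array([ 2.37522923e-03, -3.41250658e+01, -3.03303444e+01,  7.18885101e-02,
        3.03393393e-02, -9.38445123e-05]), 'tool_pos': array([0.12138895, 0.53593406, 0.20443091]), 'ee_rot': array([-3.13964828e+00, -1.92650848e-04,  2.91874246e+00]), 'wrist_force': array([-0.50928857,  0.05743265, -0.27396327]), 'wrist_torque': array([-0.0468606 , -0.00818741, -0.04443338]), 'finger_force': 0.0, 'width': 0.09422897265843232}
```

View pics/top0.png

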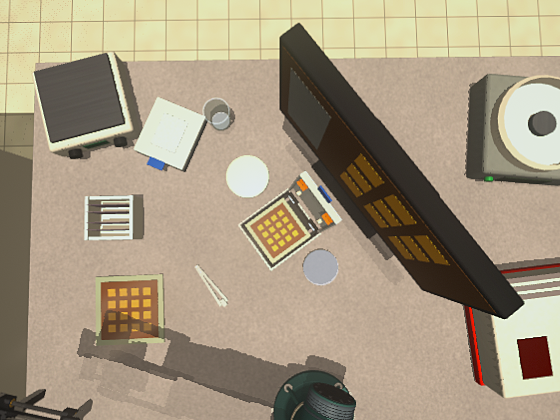

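View pics/side0.png

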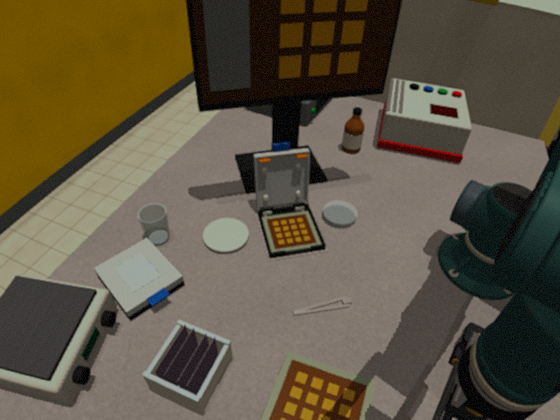

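The top view shows the open box at about (285,230), with its mask centred near (277,230), the lid tongue at (326,193) and the monitor behind it.

Look-alikes:
- The larger mask at top (130,308) / side (320,395) is loose on the bench and too big.
- The shut spare box at top (170,133) has its own blue tongue at (157,162).
- The mask picture on the monitor screen.

I choose the mask and tongue in the open box, and will check them in one close crop.

```bash
cat > h.py <<'E'
import numpy as np, cv2
def K(s): return np.array([[s["fx"],0,s["cx"]],[0,s["fy"],s["cy"]],[0,0,1]],float)
def ray(s,uv):
    p=cv2.undistortPoints(np.array(uv,float).reshape(-1,1,2),K(s),np.array(s["dist"],float))[:,0]
    d=np.c_[p,np.ones(len(p))]; R=np.array(s["R"]); return -R.T@np.array(s["t"]), d@R   # cam centre, world dirs (z=1)
def onplane(s,uv,z):
    c,d=ray(s,uv); return c+d*((z-c[2])/d[:,2])[:,None]
def depthpt(s,uv):
    c,d=ray(s,uv); uv=np.array(uv,int).reshape(-1,2); return c+d*np.array(s["z_map"])[uv[:,1],uv[:,0]][:,None]
def proj(s,X):
    r,_=cv2.Rodrigues(np.array(s["R"],float)); return cv2.projectPoints(np.array(X,float).reshape(-1,1,3),r,np.array(s["t"],float),K(s),np.array(s["dist"],float))[0][:,0]
E
python3 - <<'E'
import cv2,numpy as np
a=cv2.imread("pics/top0.png")[165:275,235:347]; b=cv2.imread("pics/side0.png")[135:260,250:335]
a=cv2.resize(a,None,fx=4,fy=4,interpolation=cv2.INTER_CUBIC);b=cv2.resize(b,None,fx=4,fy=4,interpolation=cv2.INTER_CUBIC)
a=cv2.copyMakeBorder(a,0,500-a.shape[0],0,0,cv2.BORDER_CONSTANT);
cv2.imwrite("pics/crop1.png",np.hstack([a,b]))
from h import *
s=dict(np.load("top0.npz"))
for n,p in dict(maskc=(277,230),floor=(230,270),case=(247,176),dish=(320,267)).items(): print(n,depthpt(s,[p]))
E
```

```text
maskc [[0.47012658 0.0863186  0.01130214]]
floor [[ 0.36567421  0.21402768 -0.0031733 ]]
case [[0.61589231 0.16418314 0.01576594]]
dish [[ 0.37095671 -0.02483609  0.02165085]]
```

View pics/crop1.png

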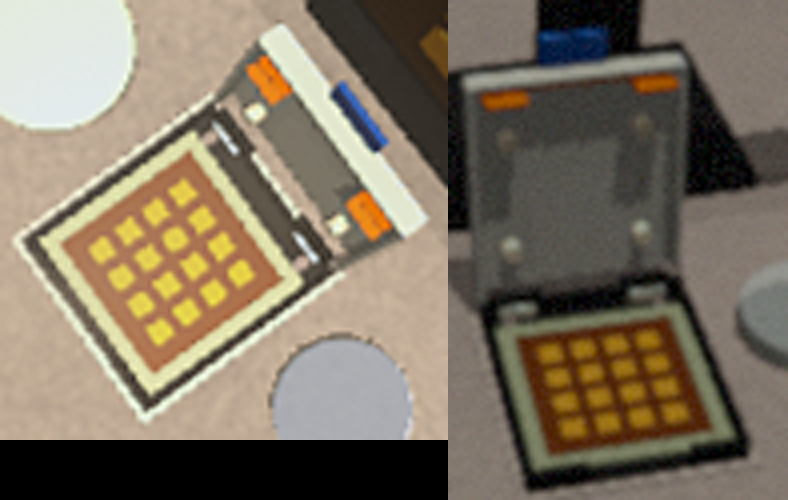

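The crop confirms the choice: the tray and its mask are in the left panel, with the blue tongue at crop (360,117), i.e. full (325,194). The mask's rear edge is clearly short of the two white rests at crop (228,138) and (305,247). Next I fit the poses.

```bash
cat > fit.py <<'E'
from h import *
from scipy.optimize import minimize
from scipy.ndimage import map_coordinates
def fitrect(s,img,p0,edges,z,sgn,d=.002):
    # edges: list of ((x,y),(x,y),(nx,ny)) outward normals in body frame
    def cost(p):
        c,sn=np.cos(p[2]),np.sin(p[2]);R=np.array([[c,-sn],[sn,c]]);tot=0
        for a,b,n in edges:
            a,b,n=map(np.array,(a,b,n)); q=a+(b-a)*np.linspace(.06,.94,60)[:,None]
            for k in(1,-1):
                X=np.c_[(q+k*d*n)@R.T+p[:2],np.full(60,z)]; uv=proj(s,X)
                tot-=k*sgn*map_coordinates(img,[uv[:,1],uv[:,0]],order=1).mean()
        return tot
    best=None
    for dx in(-.004,0,.004):
        for dy in(-.004,0,.004):
            for da in (-.03,0,.03):
                x0=np.array(p0)+[dx,dy,da]
                r=minimize(cost,x0,method="Nelder-Mead",options=dict(initial_simplex=x0+np.vstack([np.zeros(3),np.diag([.002,.002,.02])]),xatol=1e-5))
                if best is None or r.fun<best.fun:best=r
    return best.x,best.fun
f,r,w=-.079,.077,.0705
BOX=[((f,-w),(f,w),(-1,0)),((f,w),(r-.01,w),(0,1)),((f,-w),(r-.01,-w),(0,-1))]
m=.0635
MASK=[((-m,-m),(-m,m),(-1,0)),((-m,m),(m,m),(0,1)),((-m,-m),(m,-m),(0,-1)),((m,-m),(m,m),(1,0))]
def inbox(b,p):
    c,s=np.cos(b[2]),np.sin(b[2]);d=np.array(p[:2])-b[:2];return np.array([c*d[0]+s*d[1],-s*d[0]+c*d[1],p[2]-b[2]])
E
python3 - <<'E'
from fit import *
for n in("top","side"):
    s=dict(np.load(n+"0.npz")); g=cv2.cvtColor(s["color"],cv2.COLOR_RGB2GRAY).astype(float)
    if n=="top":
        C=onplane(s,[(240,225),(271.7,268.7),(321,231),(290.5,190)],.018); print(C)
        fl,fr=C[0],C[1]; mid=(fl+fr)/2; lf=fl-fr; yaw=np.arctan2(lf[1],lf[0])-np.pi/2
        p0=[mid[0]+.079*np.cos(yaw),mid[1]+.079*np.sin(yaw),yaw]
    b,fb=fitrect(s,g,p0,BOX,.018,1)
    q0=[b[0]-.008*np.cos(b[2]),b[1]-.008*np.sin(b[2]),b[2]]
    mk,fm=fitrect(s,g,q0,MASK,.0106,-1)
    print(n,"box",b,fb,"mask",mk,fm,"mask in box",inbox(b,mk))
    print(" centre",-s["R"].T@s["t"])
s=dict(np.load("top0.npz")); t=dict(np.load("side0.npz"))
# tongue triangulation
from scipy.optimize import least_squares
for n,ss in(("top",s),("side",t)):
    h=cv2.cvtColor(ss["color"],cv2.COLOR_RGB2HSV); mm=cv2.inRange(h,(100,120,60),(130,255,255)); k,l,st,ce=cv2.connectedComponentsWithStats(mm)
    print(n,[(st[i,4],ce[i].round(1).tolist(),depthpt(ss,[ce[i]])[0].round(3).tolist()) for i in range(1,k) if st[i,4]>10])
E
```

```text
[[ 0.48493409  0.18402864  0.018     ]
 [ 0.36862354  0.10195751  0.018     ]
 [ 0.46526513 -0.03021694  0.018     ]
 [ 0.57592881  0.04847505  0.018     ]]
top box [ 0.47431492  0.07949446 -0.95769381] -372.1035114052817 mask [ 0.46991806  0.08530276 -0.96316791] -442.67609873407673 mask in box [-0.0072804 -0.0002539 -0.0054741]
 centre [0.44659963 0.08327324 1.08105814]
side box [ 0.47152657  0.08894817 -0.96029215] -198.20435535936875 mask [ 0.47280833  0.08315833 -0.96559489] -197.14623874726334 mask in box [ 0.00547877 -0.00226898 -0.00530274]
 centre [0.26411602 0.73339042 0.71913427]
top [(np.int32(126), [155.7, 163.1], [0.651, 0.402, 0.038]), (np.int32(40), [325.1, 193.4], [0.546, -0.023, 0.191])]
side [(np.int32(29), [428.3, 88.1], [0.228, -0.629, 0.149]), (np.int32(126), [280.7, 146.0], [0.547, -0.021, 0.184]), (np.int32(197), [157.8, 296.8], [0.653, 0.402, 0.037])]
```

```bash
cat > go.py <<'E'
# usage: python3 go.py bx by bz tilt_deg : TCP target in the box frame (mm); prints shift (mm) along current tool axes and turn (deg)
import sys
from h import *
from scipy.spatial.transform import Rotation as Rn
from bench import robot
B=np.array([.4743,.0795,-.9577])
Rb=Rn.from_euler("z",B[2]).as_matrix(); ob=np.array([B[0],B[1],0])
def where(o=None):
    o=o or robot.get_obs(); R=Rn.from_euler("xyz",o["ee_rot"]).as_matrix()
    return o,Rb.T@(o["tool_pos"]-ob),R
if __name__=="__main__":
    o,p,R=where(); print("box TCP mm",(p*1e3).round(1),"F box",(Rb.T@o["wrist_force"]).round(1),"t",round(o["time"],2),"w",round(o["width"],4))
    a=list(map(float,sys.argv[1:]))
    if a:
        T=Rb@Rn.from_euler("xyz",[np.pi,0,np.pi]).as_matrix()@Rn.from_euler("y",-a[3],degrees=True).as_matrix()
        d=np.array(a[:3])/1e3-p
        print("shift now axes",(R.T@Rb@d*1e3).round(1),"turn",Rn.from_matrix(R.T@T).as_rotvec(degrees=True).round(1),"shift after turn",(T.T@Rb@d*1e3).round(1))
E
python3 go.py -110 0 100 0; python3 - <<'E'
from go import *
s=dict(np.load("side0.npz")); t=dict(np.load("top0.npz"))
for n,ss,ps in(("side",s,[(205,100),(290,95),(380,88),(290,50),(285,125)]),("top",t,[(200,268),(224,302),(290,30),(512,308),(284,40),(218,115)])):
    for p in ps: print(n,p,((depthpt(ss,[p])[0]-ob)@Rb*1e3).round(0))
E
```

```text
box TCP mm [-576.4  -26.   204.4] F box [-0.3 -0.4 -0.3] t 0.1 w 0.0942
shift now axes [-363.5 -293.2  104.9] turn [-0.1  0.  42.1] shift after turn [-466.4   26.   104.4]
side (205, 100) [135. 176. 321.]
side (290, 95) [141. -21. 312.]
side (380, 88) [ 149. -254.  309.]
side (290, 50) [140. -16. 419.]
side (285, 125) [208. -30. 192.]
top (200, 268) [-232.   40.    7.]
top (224, 302) [-232.  -70.    9.]
top (290, 30) [153. 189. 580.]
top (512, 308) [ 164. -260.  581.]
top (284, 40) [138. 183. 579.]
top (218, 115) [ 47. 350.   5.]
```

```bash
python3 -m crank '[[1,[0,0,0],[0,0,8.4]],[1,[0,0,0],[0,0,8.4]],[1,[0,0,0],[0,0,8.4]],[1,[0,0,0],[0,0,8.4]],[1,[0,0,0],[0,0,8.4]]]'
python3 -m crank '[[1,[-0.04,0.003,0.01],[0,0,0]],[1,[-0.045,0.003,0.01],[0,0,0]],[1,[-0.045,0.004,0.01],[0,0,0]],[1,[-0.045,0.004,0.01],[0,0,0]],[1,[-0.045,0.004,0.01],[0,0,0]],[1,[-0.045,0.003,0.01],[0,0,0]],[1,[-0.045,0.003,0.01],[0,0,0]],[1,[-0.045,0.002,0.01],[0,0,0]]]'
python3 go.py -100 0 30 0
```

```text
time: 0.6
tool_pos: [0.1214, 0.5361, 0.2048]
ee_rot: [-3.141, 0.001, 2.18]
wrist_force: [-0.4, -0.4, 0.9]
width: 0.0569
finger_force: 0.0
time: 1.4
tool_pos: [0.3482, 0.2598, 0.1248]
ee_rot: [-3.142, -0.0, 2.186]
wrist_force: [0.1, 1.3, -0.7]
width: 0.0003
finger_force: 0.0
box TCP mm [-220.     0.6  124.8] F box [-1.   0.8 -0.7] t 1.4 w 0.0003
shift now axes [-120.    -0.8   94.8] turn [-0.  -0.   0.1] shift after turn [-120.    -0.6   94.8]
```

```bash
python3 -m crank '[[1,[-0.04,0,0.01],[0,0,0]],[1,[-0.04,0,0.01],[0,0,0]],[1,[-0.04,0,0.02],[0,0,0]],[1,[0,0,0.03],[0,0,0]],[1,[0,0,0.024],[0,0,0]],[1,[0,0,0],[0,0,0]],[1,[0,0,0],[0,0,0]]]'
python3 go.py -88 0 7.5 0
```

```text
time: 2.1
tool_pos: [0.4164, 0.1634, 0.0314]
ee_rot: [-3.14, -0.001, 2.186]
wrist_force: [-0.1, 0.1, 0.0]
width: 0.0005
finger_force: 0.0
box TCP mm [-101.9    1.    31.4] F box [-0.2 -0.   0. ] t 2.1 w 0.0005
shift now axes [-13.9  -1.   23.9] turn [-0.1 -0.   0.1] shift after turn [-13.9  -1.   23.9]
```

```bash
python3 -m crank '[[1,[0,-0.001,0.012],[0,0,0]],[1,[0,0,0.012],[0,0,0]],[1,[-0.005,0,0],[0,0,0]],[1,[-0.005,0,0],[0,0,0]],[1,[-0.004,0,0],[0,0,0]],[1,[0,0,0],[0,0,0]]]'
python3 go.py -78 0 7.5 0
```

```text
time: 2.7
tool_pos: [0.425, 0.1511, 0.008]
ee_rot: [3.14, 0.001, 2.185]
wrist_force: [-0.4, 0.3, 0.3]
width: 0.0002
finger_force: 0.0
box TCP mm [-86.9   0.8   8. ] F box [-0.4 -0.2  0.3] t 2.7 w 0.0002
shift now axes [-8.9 -0.8  0.6] turn [0.1 0.  0.1] shift after turn [-8.9 -0.8  0.5]
```

```bash
python3 -m crank '[[1,[-0.002,0,0],[0,0,0]],[1,[-0.002,0,0],[0,0,0]],[1,[-0.002,0,0],[0,0,0]],[1,[-0.002,0,0],[0,0,0]],[1,[-0.002,0,0],[0,0,0]],[1,[-0.0015,0,0],[0,0,0]],[1,[-0.0015,0,0],[0,0,0]],[1,[-0.0015,0,0],[0,0,0]]]'
python3 go.py -65 0 7.5 0;python3 -m crank '[[1,[-0.001,0,0],[0,0,0]],[1,[-0.001,0,0],[0,0,0]],[1,[-0.001,0,0],[0,0,0]]]'; python3 go.py -65 0 7.5 0
```

```text
time: 3.5
tool_pos: [0.4324, 0.1397, 0.0075]
ee_rot: [3.142, -0.0, 2.186]
wrist_force: [-1.0, 1.4, 1.1]
width: 0.0003
finger_force: 0.7
box TCP mm [-73.3   0.3   7.5] F box [-1.8 -0.   1.1] t 3.5 w 0.0003
shift now axes [-8.3 -0.4 -0. ] turn [ 0.  -0.   0.1] shift after turn [-8.3 -0.3 -0. ]
time: 3.8
tool_pos: [0.4342, 0.1371, 0.0075]
ee_rot: [3.141, -0.0, 2.186]
wrist_force: [-0.8, 0.6, 0.6]
width: 0.0006
finger_force: 0.7
box TCP mm [-70.2   0.4   7.5] F box [-0.9 -0.3  0.6] t 3.8 w 0.0006
shift now axes [-5.2 -0.4 -0. ] turn [ 0.  -0.   0.1] shift after turn [-5.2 -0.4 -0. ]
```

```bash
cat > look.py <<'E'
import sys; from bench import vision; from fit import *
s=vision.snapshot("top"); cv2.imwrite(sys.argv[1],s["color"][:,:,::-1]); g=cv2.cvtColor(s["color"],cv2.COLOR_RGB2GRAY).astype(float)
b=np.array([.4743,.0795,-.9577])
for x in(-.002,.006):
    mk,f=fitrect(s,g,[b[0]+x*np.cos(b[2]),b[1]+x*np.sin(b[2]),b[2]],MASK[1:],.0106,-1); print("mask in box",inbox(b,mk),f)
E
python3 look.py pics/top1.png
```

```text
mask in box [ 0.00111698 -0.00011368 -0.00369323] -275.41880965347247
mask in box [ 0.00111704 -0.00011352 -0.00369457] -275.4188071547733
```

The mask is moving, and about 5.4 mm remain.

```bash
python3 -m crank '[[1,[-0.001,0,0],[0,0,0]],[1,[-0.001,0,0],[0,0,0]],[1,[-0.001,0,0],[0,0,0]],[1,[-0.0005,0,0],[0,0,0]],[1,[-0.0005,0,0],[0,0,0]]]'; python3 go.py
python3 -m crank '[[1,[-0.0005,0,0],[0,0,0]],[1,[0,0,0],[0,0,0]]]'; python3 go.py
```

```text
time: 4.35
tool_pos: [0.4365, 0.1338, 0.0075]
ee_rot: [3.142, -0.0, 2.186]
wrist_force: [-0.5, 1.3, 0.1]
width: 0.0007
finger_force: 0.7
box TCP mm [-66.2   0.4   7.5] F box [-1.4  0.4  0.1] t 4.35 w 0.0007
time: 4.55
tool_pos: [0.4368, 0.1334, 0.0075]
ee_rot: [3.142, 0.0, 2.186]
wrist_force: [0.1, 0.3, 0.7]
width: 0.0007
finger_force: 0.6
box TCP mm [-65.7   0.4   7.5] F box [-0.2  0.3  0.7] t 4.55 w 0.0007
```

```bash
python3 -m crank '[[1,[-0.0005,0,0],[0,0,0]],[1,[0,0,0],[0,0,0]]]'; python3 go.py
python3 -m crank '[[1,[-0.0005,0,0],[0,0,0]],[1,[0,0,0],[0,0,0]]]'; python3 go.py
```

```text
time: 4.75
tool_pos: [0.4369, 0.1333, 0.0075]
ee_rot: [3.142, -0.001, 2.186]
wrist_force: [-0.9, 2.1, 1.8]
width: 0.0004
finger_force: 1.3
box TCP mm [-65.6   0.3   7.5] F box [-2.2  0.5  1.8] t 4.75 w 0.0004
time: 4.95
tool_pos: [0.4369, 0.1332, 0.0075]
ee_rot: [-3.142, -0.002, 2.186]
wrist_force: [-3.0, 3.9, 2.2]
width: 0.0005
finger_force: 2.3
box TCP mm [-65.4   0.3   7.5] F box [-4.9 -0.2  2.2] t 4.95 w 0.0005
```

```bash
python3 -m crank '[[1,[-0.0005,0,0],[0,0,0]],[1,[0,0,0],[0,0,0]],[1,[0,0,0],[0,0,0]]]'; python3 go.py; python3 look.py pics/top2.png
```

```text
time: 5.25
tool_pos: [0.4369, 0.1331, 0.0074]
ee_rot: [-3.141, -0.002, 2.186]
wrist_force: [-4.3, 4.1, 2.0]
width: 0.0006
finger_force: 3.0
box TCP mm [-65.3   0.2   7.4] F box [-5.8 -1.2  2. ] t 5.25 w 0.0006
mask in box [ 7.78067978e-03 -9.15287156e-05 -3.38829774e-03] -266.5852453841353
mask in box [ 7.78090262e-03 -9.16492708e-05 -3.38674290e-03] -266.5852568075873
```

The mask is home, hard against the rests with about 6 N. Now I retract, rise, tilt and open.

```bash
python3 -m crank '[[1,[0.005,0,0],[0,0,0]],[1,[0.015,0,0],[0,0,0]],[1,[0.02,0,0],[0,0,0]],[0.5,[0.01,0,-0.04],[0,0,0]],[0,[0,0,-0.05],[0,0,0]],[0,[0,0,-0.05],[0,0,0]],[0,[0,0,-0.05],[0,0,0]],[0,[0,0,-0.03],[0,0,0]]]'
python3 -m crank '[[0,[0,0,0],[0,-8.4,0]],[0,[0,0,0],[0,-8.4,0]],[0,[0,0,0],[0,-8.4,0]],[0,[0,0,0],[0,-8.4,0]],[0,[0,0,0],[0,-8.4,0]],[0,[0,0,0],[0,-8,0]],[0,[0,0,0],[0,0,0]]]'
python3 go.py 62 0 231 50; python3 look.py pics/top3.png
```

```text
time: 6.1
tool_pos: [0.4106, 0.1727, 0.2323]
ee_rot: [3.135, 0.005, 2.185]
wrist_force: [0.4, -0.4, 0.3]
width: 0.037
finger_force: 0.0
time: 6.8
tool_pos: [0.4073, 0.1741, 0.2239]
ee_rot: [-3.129, 0.876, 2.201]
wrist_force: [0.8, -0.1, 0.1]
width: 0.0923
finger_force: 0.0
box TCP mm [-115.9   -0.3  223.9] F box [0.5 0.6 0.1] t 6.8 w 0.0923
shift now axes [-119.4   -1.1  132.1] turn [0.1 0.2 0.6] shift after turn [-119.8    0.3  131.7]
mask in box [ 0.00749259 -0.00014297 -0.00193824] -337.21838958604826
mask in box [ 0.00749249 -0.00014279 -0.00193884] -337.2184175883911
```

```bash
python3 -m crank '[[0,[-0.02,0,0.022],[0,0,0.5]],[0,[-0.02,0,0.022],[0,0,0]],[0,[-0.02,0,0.022],[0,0,0]],[0,[-0.02,0,0.022],[0,0,0]],[0,[-0.02,0,0.022],[0,0,0]],[0,[-0.019,0,0.022],[0,0,0]],[0,[0,0,0],[0,0,0]]]'
python3 go.py 127 0 176 50; python3 - <<'E'
from bench import vision; import cv2,numpy as np
a=vision.snapshot("side")["color"][60:260,170:420,::-1]; b=vision.snapshot("top")["color"][140:290,220:370,::-1]
a=cv2.resize(a,None,fx=2,fy=2); b=cv2.resize(b,(400*150//150,400)); b=cv2.resize(b,(290,290)); b=cv2.copyMakeBorder(b,0,110,0,0,0)
cv2.imwrite("pics/c2.png",np.hstack([a,b]))
E
```

```text
time: 7.55
tool_pos: [0.5119, 0.0237, 0.2366]
ee_rot: [3.123, 0.873, 2.16]
wrist_force: [-1.1, -0.3, -0.3]
width: 0.0938
finger_force: 0.0
box TCP mm [ 67.2  -1.3 236.6] F box [-0.4 -1.1 -0.3] t 7.55 w 0.0938
shift now axes [ 8.1  1.3 84.7] turn [-0.   0.1 -0.9] shift after turn [ 8.   1.3 84.7]
```

View pics/c2.png

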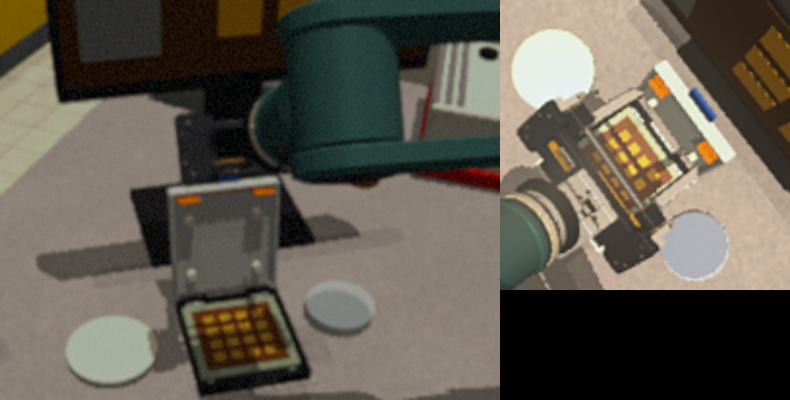

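The side view (left panel) shows the gripper straddling the tongue at crop (232,180), below the screen. The top view (right panel) shows the tongue at (703,105) centred between the fingers, with the arm well in front of the monitor. I advance.

```bash
python3 -m crank '[[0,[0.004,0.001,0.015],[0,0,-0.5]],[0,[0.004,0,0.015],[0,0,-0.4]],[0,[0,0,0.015],[0,0,0]],[0,[0,0,0.012],[0,0,0]],[0,[0,0,0.008],[0,0,0]],[0,[0,0,0],[0,0,0]]]'
python3 go.py 127 0 176 50
python3 - <<'E'
from bench import vision; from go import *
for n in("top","side"):
    s=vision.snapshot(n); h=cv2.cvtColor(s["color"],cv2.COLOR_RGB2HSV); m=cv2.inRange(h,(100,120,40),(130,255,255)); k,l,st,ce=cv2.connectedComponentsWithStats(m)
    print(n,[(st[i,4],ce[i].round(1).tolist(),((depthpt(s,[ce[i]])[0]-ob)@Rb*1e3).round(1).tolist()) for i in range(1,k) if st[i,4]>10])
E
```

```text
time: 8.25
tool_pos: [0.537, -0.0087, 0.1853]
ee_rot: [-3.132, 0.872, 2.197]
wrist_force: [-0.3, -0.4, 0.4]
width: 0.0938
finger_force: 0.0
box TCP mm [108.2   0.6 185.3] F box [ 0.1 -0.5  0.4] t 8.25 w 0.0938
shift now axes [-4.9 -0.6 20.4] turn [ 0.  -0.   0.5] shift after turn [-4.9 -0.6 20.4]
top [(np.int32(125), [155.6, 163.1], [-162.3, 329.8, 37.4]), (np.int32(54), [324.8, 193.9], [123.6, -0.9, 192.6])]
side [(np.int32(89), [278.1, 145.2], [123.2, 8.5, 187.4]), (np.int32(199), [157.8, 296.8], [-161.9, 331.5, 37.5])]
```

```bash
python3 -m crank '[[0,[-0.004,-0.001,0.006],[0,0,0.5]],[0,[-0.002,0,0.007],[0,0,0]],[0,[0,0,0.006],[0,0,0]],[1,[0,0,0],[0,0,0]],[1,[0,0,0],[0,0,0]],[1,[0,0,0],[0,0,0]],[1,[0,0,0],[0,0,0]],[1,[0,0,0],[0,0,0]]]'
python3 go.py 127 0 176 50; python3 -m crank '[[1,[0,0,0],[0,0,0]],[1,[0,0,0],[0,0,0]]]'
python3 - <<'E'
import numpy as np
from scipy.spatial.transform import Rotation as Rn
f=np.radians(50); tx=np.array([-np.cos(f),-np.sin(f)]); tz=np.array([np.sin(f),-np.cos(f)])  # (box x,z)
T=lambda p:np.array([77-167.9*np.cos(np.radians(p)),18+167.9*np.sin(np.radians(p))])
a=[106,101,96,91,86,81,76,71,66,61,56,51,46,41,36,31,26,21,16,12]
for p,q in zip(a,a[1:]):
    d=T(q)-T(p); print(q,T(q).round(1),"x %.1f z %.1f"%(d@tx,d@tz))
E
```

```text
time: 9.15
tool_pos: [0.547, -0.0238, 0.1784]
ee_rot: [3.139, 0.873, 2.183]
wrist_force: [-0.1, -0.9, 0.4]
width: 0.0578
finger_force: 0.0
box TCP mm [126.4   0.  178.4] F box [ 0.7 -0.6  0.4] t 9.15 w 0.0578
shift now axes [ 1.4 -0.   2. ] turn [ 0.1  0.  -0. ] shift after turn [ 1.4 -0.   2. ]
time: 9.35
tool_pos: [0.5477, -0.0232, 0.1784]
ee_rot: [3.137, 0.872, 2.183]
wrist_force: [1.5, -0.2, 0.2]
width: 0.0429
finger_force: 30.0
101 [109.  182.8] x 6.5 z -13.1
96 [ 94.6 185. ] x 7.7 z -12.5
91 [ 79.9 185.9] x 8.7 z -11.8
86 [ 65.3 185.5] x 9.7 z -11.0
81 [ 50.7 183.8] x 10.6 z -10.1
76 [ 36.4 180.9] x 11.5 z -9.1
71 [ 22.3 176.8] x 12.2 z -8.1
66 [  8.7 171.4] x 12.9 z -7.0
61 [ -4.4 164.8] x 13.4 z -5.8
56 [-16.9 157.2] x 13.9 z -4.6
51 [-28.7 148.5] x 14.2 z -3.4
46 [-39.6 138.8] x 14.5 z -2.2
41 [-49.7 128.2] x 14.6 z -0.9
36 [-58.8 116.7] x 14.6 z 0.4
31 [-66.9 104.5] x 14.6 z 1.7
26 [-73.9  91.6] x 14.4 z 2.9
21 [-79.7  78.2] x 14.0 z 4.2
16 [-84.4  64.3] x 13.6 z 5.4
12 [-87.2  52.9] x 10.5 z 5.1
```

Gripped: width is 43 mm at 30 N. I swing the lid along the arc.

```bash
python3 -m crank '[[1,[0.003,0,-0.006],[0,0,0]],[1,[0.0035,0,-0.007],[0,0,0]],[1,[0.0075,0,-0.0125],[0,0,0]]]'; python3 go.py
python3 -m crank '[[1,[0.0085,0,-0.012],[0,0,0]],[1,[0.0095,0,-0.011],[0,0,0]],[1,[0.0105,0,-0.01],[0,0,0]],[1,[0,0,0],[0,0,0]]]'; python3 go.py 53.7 0 181.6 50
```

```text
time: 9.65
tool_pos: [0.531, 0.0003, 0.1842]
ee_rot: [3.136, 0.873, 2.182]
wrist_force: [6.0, 2.4, -3.8]
width: 0.0434
finger_force: 30.0
box TCP mm [ 97.4   0.8 184.2] F box [ 1.5  6.3 -3.8] t 9.65 w 0.0434
time: 10.05
tool_pos: [0.5053, 0.0369, 0.1836]
ee_rot: [3.138, 0.872, 2.185]
wrist_force: [3.1, 1.8, -1.4]
width: 0.0431
finger_force: 30.0
box TCP mm [ 52.7   0.9 183.6] F box [ 0.3  3.6 -1.4] t 10.05 w 0.0431
shift now axes [ 0.9 -0.9  2. ] turn [ 0.3 -0.   0. ] shift after turn [ 0.9 -0.9  2. ]
```

```bash
python3 -m crank '[[1,[0.0115,-0.001,-0.009],[0,0,0]],[1,[0.012,0,-0.008],[0,0,0]],[1,[0.013,0,-0.007],[0,0,0]],[1,[0.0135,0,-0.006],[0,0,0]],[1,[0.014,0,-0.0045],[0,0,0]],[1,[0,0,0],[0,0,0]]]'; python3 go.py -13 0 156 50
python3 -m crank '[[1,[0.014,0,-0.0035],[0,0,0]],[1,[0.0145,0,-0.002],[0,0,0]],[1,[0.0145,0,-0.001],[0,0,0]],[1,[0.0145,0,0.0005],[0,0,0]],[1,[0.0145,0,0.0015],[0,0,0]],[1,[0,0,0],[0,0,0]]]'; python3 go.py -63 0 103 50
```

```text
time: 10.65
tool_pos: [0.467, 0.0915, 0.1586]
ee_rot: [3.133, 0.875, 2.181]
wrist_force: [1.1, 5.0, 4.5]
width: 0.0426
finger_force: 30.0
box TCP mm [-14.    0.9 158.6] F box [-3.4  3.8  4.5] t 10.65 w 0.0426
shift now axes [ 1.4 -0.9  2.5] turn [ 0.4  0.1 -0.1] shift after turn [ 1.4 -0.9  2.5]
time: 11.25
tool_pos: [0.4374, 0.1337, 0.1057]
ee_rot: [3.133, 0.87, 2.181]
wrist_force: [-8.6, 12.4, 8.7]
width: 0.0414
finger_force: 30.0
box TCP mm [-65.6   1.  105.7] F box [-15.1   0.1   8.7] t 11.25 w 0.0414
shift now axes [ 0.4 -1.   3.8] turn [ 0.4 -0.1 -0.1] shift after turn [ 0.4 -1.   3.8]
```

Radial pull is building up, so I trim +3 mm along tool z while continuing.

```bash
python3 -m crank '[[1,[0,0,0.003],[0,0,0]],[1,[0.0145,0,0.003],[0,0,0]],[1,[0.014,0,0.0045],[0,0,0]],[1,[0,0,0],[0,0,0]]]'; python3 go.py -75.9 0 76.2 50
python3 - <<'E'
from bench import vision; import cv2,numpy as np
a=vision.snapshot("side")["color"][140:280,200:360,::-1]; b=vision.snapshot("top")["color"][160:280,220:350,::-1]
a=cv2.resize(a,(400,350)); b=cv2.resize(b,(380,350))
cv2.imwrite("pics/c3.png",np.hstack([a,b]))
E
```

```text
time: 11.65
tool_pos: [0.4305, 0.1437, 0.0758]
ee_rot: [3.133, 0.865, 2.182]
wrist_force: [-14.6, 18.2, 8.4]
width: 0.0424
finger_force: 30.0
box TCP mm [-77.7   1.1  75.8] F box [-23.2  -1.5   8.4] t 11.65 w 0.0424
shift now axes [-1.5 -1.1  1.1] turn [ 0.4 -0.4 -0.1] shift after turn [-1.5 -1.1  1.2]
```

View pics/c3.png

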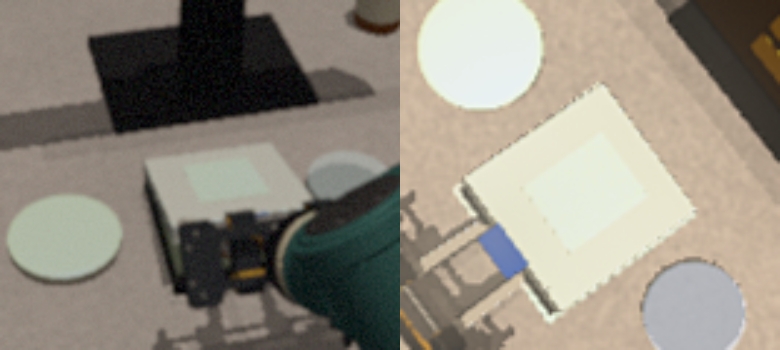

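The lid is about 15° from shut, with the tongue at right-panel (500,250) still between the fingers. The force shows I am pushing inward, so I ease out towards the front.

```bash
python3 -m crank '[[1,[0.0015,0,-0.002],[0,0,0]],[1,[0.001,0,-0.0015],[0,0,0]],[1,[0,0,0],[0,0,0]]]'; python3 go.py
```

```text
time: 12.05
tool_pos: [0.4305, 0.1434, 0.0772]
ee_rot: [3.134, 0.874, 2.181]
wrist_force: [3.0, 2.7, -0.1]
width: 0.0424
finger_force: 30.0
box TCP mm [-77.5   0.9  77.2] F box [-0.5  4.  -0.1] t 12.05 w 0.0424
```

```bash
python3 -m crank '[[1,[0.007,0,0.0025],[0,0,0]],[1,[0.007,0,0.0025],[0,0,0]],[1,[0.006,0,0.0025],[0,0,0]],[1,[0.0045,0,0.0025],[0,0,0]],[1,[0,0,0],[0,0,0]]]'; python3 go.py -85 0 50 50
```

```text
time: 12.55
tool_pos: [0.4251, 0.151, 0.0504]
ee_rot: [3.135, 0.87, 2.183]
wrist_force: [1.5, 8.4, 0.8]
width: 0.0421
finger_force: 30.0
box TCP mm [-86.8   0.9  50.4] F box [-6.   6.1  0.8] t 12.55 w 0.0421
shift now axes [-0.9 -0.9  1.6] turn [ 0.3 -0.1 -0.1] shift after turn [-0.9 -0.9  1.6]
```

Release, back out, come upright with the fingers closed, then press from above.

```bash
python3 -m crank '[[0,[0,0,0],[0,0,0]],[0,[0,0,0],[0,0,0]],[0,[0,0,0],[0,0,0]],[0,[0,0,-0.02],[0,0,0]],[0,[0,0,-0.03],[0,0,0]],[0,[0,0,-0.03],[0,0,0]],[1,[-0.02,0,-0.02],[0,0,0]]]'
python3 -m crank '[[1,[0,0,0],[0,8.4,0]],[1,[0,0,0],[0,8.4,0]],[1,[0,0,0],[0,8.4,0]],[1,[0,0,0],[0,8.4,0]],[1,[0,0,0],[0,8.4,0]],[1,[0,0,0],[0,8,0]],[1,[0,0,0],[0,0,0]]]'
python3 go.py -90 0 60 0; python3 - <<'E'
from bench import vision; from go import *
s=vision.snapshot("top"); h=cv2.cvtColor(s["color"],cv2.COLOR_RGB2HSV); m=cv2.inRange(h,(100,120,40),(130,255,255)); k,l,st,ce=cv2.connectedComponentsWithStats(m)
print([(st[i,4],ce[i].round(1).tolist(),((depthpt(s,[ce[i]])[0]-ob)@Rb*1e3).round(1).tolist()) for i in range(1,k) if st[i,4]>10])
cv2.imwrite("pics/top5.png",cv2.resize(s["color"][160:290,210:370,::-1],None,fx=4,fy=4))
E
```

```text
time: 13.25
tool_pos: [0.3856, 0.201, 0.1295]
ee_rot: [-3.136, 0.873, 2.189]
wrist_force: [0.8, 0.1, -0.5]
width: 0.085
finger_force: 0.0
time: 13.95
tool_pos: [0.3889, 0.1973, 0.1305]
ee_rot: [3.141, -0.001, 2.176]
wrist_force: [0.6, -0.4, 0.9]
width: 0.0298
finger_force: 0.0
box TCP mm [-145.5   -2.1  130.5] F box [0.7 0.3 0.9] t 13.95 w 0.0298
shift now axes [-55.5   2.5  70.5] turn [ 0.  -0.  -0.5] shift after turn [-55.5   2.1  70.5]
[(np.int32(125), [155.6, 163.1], [-162.0, 329.0, 39.7]), (np.int32(13), [256.9, 251.6], [-81.4, -14.7, 65.3])]
```

View pics/top5.png

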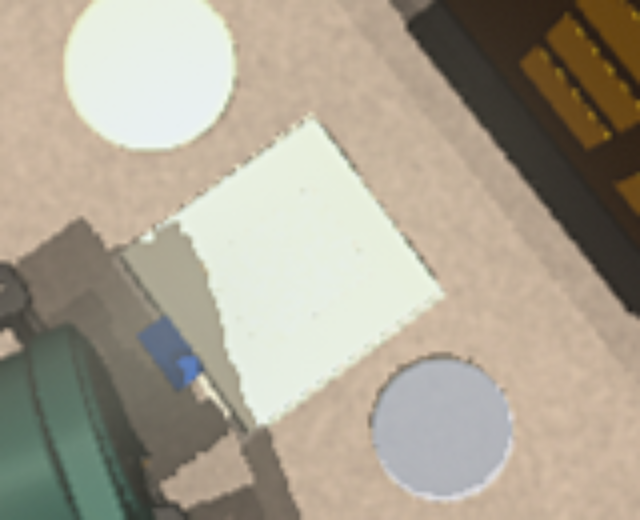

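The lid sits nearly shut, with the tongue at crop (170,352), about 60 mm high, free of the gripper. I move over the tongue and lower.

```bash
python3 -m crank '[[1,[-0.02,0.002,0.015],[0,0,-0.5]],[1,[-0.02,0,0.015],[0,0,0]],[1,[-0.015,0,0.015],[0,0,0]],[1,[0,0,0.01],[0,0,0]],[1,[0,0,0.005],[0,0,0]],[1,[0,0,0.005],[0,0,0]],[1,[0,0,0.004],[0,0,0]],[1,[0,0,0],[0,0,0]]]'; python3 go.py -90 0 50 0
```

```text
time: 14.8
tool_pos: [0.4205, 0.1579, 0.0612]
ee_rot: [3.141, -0.0, 2.195]
wrist_force: [-0.0, -0.4, 0.0]
width: 0.0003
finger_force: 0.0
box TCP mm [-95.1   1.1  61.2] F box [ 0.3 -0.2  0. ] t 14.8 w 0.0003
shift now axes [-5.1 -1.2 11.2] turn [ 0.1 -0.   0.6] shift after turn [-5.1 -1.1 11.2]
```

```bash
python3 -m crank '[[1,[-0.003,-0.001,0.002],[0,0,0.5]],[1,[-0.002,0,0.003],[0,0,0]],[1,[0,0,0.003],[0,0,0]],[1,[0,0,0.003],[0,0,0]],[1,[0,0,0.002],[0,0,0]],[1,[0,0,0],[0,0,0]]]'; python3 go.py
python3 -m crank '[[1,[0,0,0.002],[0,0,0]],[1,[0,0,0.002],[0,0,0]],[1,[0,0,0],[0,0,0]]]'; python3 go.py
```

```text
time: 15.4
tool_pos: [0.4231, 0.153, 0.0484]
ee_rot: [3.14, -0.001, 2.185]
wrist_force: [-0.0, 1.0, 0.9]
width: 0.0005
finger_force: 0.7
box TCP mm [-89.6   0.4  48.4] F box [-0.9  0.6  0.9] t 15.4 w 0.0005
time: 15.7
tool_pos: [0.4229, 0.1534, 0.0451]
ee_rot: [3.14, -0.001, 2.185]
wrist_force: [-3.7, 1.3, 4.9]
width: 0.0005
finger_force: 3.0
box TCP mm [-90.    0.5  45.1] F box [-3.2 -2.3  4.9] t 15.7 w 0.0005
```

```bash
python3 -m crank '[[1,[0,0,0.002],[0,0,0]],[1,[0,0,0.001],[0,0,0]],[1,[0,0,0],[0,0,0]]]'; python3 go.py
python3 -m crank '[[1,[0,0,0.001],[0,0,0]],[1,[0,0,0.001],[0,0,0]],[1,[0,0,0],[0,0,0]]]'; python3 go.py
```

```text
time: 16.0
tool_pos: [0.4229, 0.1524, 0.0408]
ee_rot: [3.141, 0.0, 2.185]
wrist_force: [-0.4, 0.6, -0.1]
width: 0.0005
finger_force: 0.0
box TCP mm [-89.2  -0.1  40.8] F box [-0.7 -0.  -0.1] t 16.0 w 0.0005
time: 16.3
tool_pos: [0.4229, 0.1526, 0.0389]
ee_rot: [3.141, -0.0, 2.185]
wrist_force: [0.7, -0.4, 0.4]
width: 0.0006
finger_force: 0.0
box TCP mm [-89.4   0.   38.9] F box [0.7 0.3 0.4] t 16.3 w 0.0006
```

It snapped in: the force peaked near 5 N, then dropped to zero. I press lightly to the hard stop to be sure.

```bash
python3 -m crank '[[1,[0,0,0.001],[0,0,0]],[1,[0,0,0.001],[0,0,0]],[1,[0,0,0],[0,0,0]]]'; python3 go.py
python3 -m crank '[[1,[0,0,0.001],[0,0,0]],[1,[0,0,0],[0,0,0]]]'; python3 go.py
```

```text
time: 16.6
tool_pos: [0.4232, 0.1527, 0.0382]
ee_rot: [3.14, 0.0, 2.185]
wrist_force: [-2.0, -0.9, 5.6]
width: 0.0003
finger_force: 2.4
box TCP mm [-89.3   0.4  38.2] F box [-0.4 -2.1  5.6] t 16.6 w 0.0003
time: 16.8
tool_pos: [0.4233, 0.1528, 0.0381]
ee_rot: [3.14, 0.0, 2.185]
wrist_force: [-3.8, 0.4, 10.6]
width: 0.0006
finger_force: 4.9
box TCP mm [-89.3   0.4  38.1] F box [-2.5 -2.9 10.6] t 16.8 w 0.0006
```

Hard stop at 38.1 mm, which is fully shut. Retract and check.

```bash
python3 -m crank '[[1,[0,0,-0.005],[0,0,0]],[1,[0,0,-0.03],[0,0,0]],[1,[0.03,0,-0.04],[0,0,0]],[1,[0.04,0,-0.03],[0,0,0]],[1,[0.045,0,-0.01],[0,0,0]],[1,[0.045,0,0],[0,0,0]],[1,[0.045,0,0],[0,0,0]],[1,[0.02,0,0],[0,0,0]]]'
python3 -m crank '[[1,[0,0,0],[0,0,0]],[1,[0,0,0],[0,0,0]],[1,[0,0,0],[0,0,0]]]' >/dev/null
python3 - <<'E'
from bench import vision; from go import *
for n in("top","side"):
    s=vision.snapshot(n); h=cv2.cvtColor(s["color"],cv2.COLOR_RGB2HSV); m=cv2.inRange(h,(100,120,40),(130,255,255)); k,l,st,ce=cv2.connectedComponentsWithStats(m)
    print(n,[(st[i,4],((depthpt(s,[ce[i]])[0]-ob)@Rb*1e3).round(1).tolist()) for i in range(1,k) if st[i,4]>10])
    c=s["color"][140:300,200:380,::-1] if n=="side" else s["color"][150:290,200:360,::-1]
    cv2.imwrite(f"pics/end_{n}.png",cv2.resize(c,(400,360)))
cv2.imwrite("pics/end.png",np.hstack([cv2.imread("pics/end_side.png"),cv2.imread("pics/end_top.png")]))
E
```

```text
time: 17.6
tool_pos: [0.2912, 0.339, 0.1515]
ee_rot: [3.14, -0.001, 2.188]
wrist_force: [-0.3, -0.4, -0.8]
width: 0.0006
finger_force: 0.0
top [(np.int32(125), [-162.3, 329.7, 37.8])]
side [(np.int32(196), [-160.5, 331.6, 35.9])]
```

View pics/end.png

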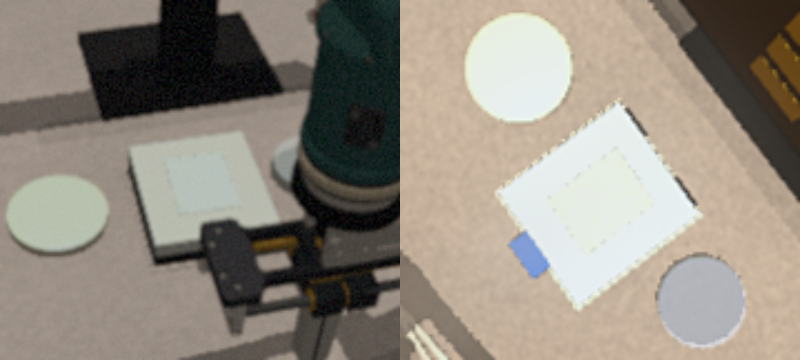

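The lid lies flat on the box, its tongue at right-panel (530,254), and the neighbouring things are in place. I check the tongue height, then hand in if it is about 38 mm.

```bash
python3 - <<'E'
from bench import vision,robot; from go import *
s=vision.snapshot("top"); P=[(u,v) for u in(251,252,253) for v in(248,249,250)]
z=np.median(((depthpt(s,P)-ob)@Rb*1e3),axis=0); print("tongue",z)
if z[2]<43: print(robot.close_job())
E
```

```text
tongue [-88.9998792   -1.65602857  39.46669864]
the job is handed in; nothing more can be done
None
```

I pushed the photomask back against both rear rests, swung the lid shut and pressed it until the tabs snapped in. The job is handed in at about 18 s with the arm clear; no verdict was returned.

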